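# Fetch the dull plane iron from its sloped pocket

### The job

The plane iron with the red band is dull: press a fingertip lightly on it and slide it up its sloping pocket until its banded end juts well out over the rack's front lip, then pick it up by that end. Lay it gently, band up, flat and lengthways in the middle of the sharpening stone and let go. Leave the two green-banded irons in their pockets and do not disturb the hand plane or the mallet.

Things in the scene. Friction and masses are not known exactly. Their poses are not given: they have to be found in the camera images.
- rack: Fixed wooden rack, 120 x 180 mm; origin under its centre, on the bench; -x is its front (robot side), y left, z up. Plywood floor 113 x 167 mm rises to the front at 15 deg; 45 mm high above the origin. Three pockets centred at y = -54, 0, +54 mm, 49 mm wide; partitions 5 mm thick, 10 mm above the floor, begin 20 mm behind the lip; 14 mm back wall; the front is open.
- rack_lip (a point): Middle of the rack's front lip, the upper edge of the sloping floor, 62.8 mm in front of and 61.8 mm above the rack's origin; axes as the rack's. Ahead of the lip the bench is clear. The floor is waxed: friction with steel about 0.42, so an iron stays put on the slope; a fingertip grips the iron better. Press with about 5 to 15 N.
- iron_red: Dull plane iron: steel plate 100 (x) x 44 (y) x 4 mm (z, up), 140 g, red band on top near its -x (front) end, dark slot behind. Origin: centre of underside. Starts flat on the slope in any one pocket, front end 8 mm behind the lip, 2.5 mm play each side, 5 mm behind: no room for fingers beside or behind it.
- iron_red_end (a point): Middle of the upper edge of the red iron's front (banded) end: 50 mm in front of and 4 mm above the iron's origin in its own frame.
- iron_green_a: A sharp iron, the same plate with a green band, in another pocket. To be left alone.
- iron_green_b: The other sharp iron with a green band, in the remaining pocket. To be left alone.
- stone: Fixed blue-grey sharpening stone in a wooden holder (230 x 90 mm, 12 mm high). The stone is 200 mm long (x), 70 mm wide (y); its flat top is 37 mm above the bench; wooden stops at its two ends are lower than the top. Origin at the centre of the holder's underside.
- stone_top (a point): Centre of the stone's top face; x along the stone, z up.
- plane: Hand plane standing on its sole, 240 x 60 mm, about 100 mm high, 1.3 kg; origin at the centre of its sole. To be left alone.
- mallet: Wooden mallet lying on the bench, handle along its x (-x end), head 60 x 120 x 50 mm centred 95 mm in front of its origin. To be left alone.
Mind the look-alikes: they are no part of the job. What is shaped like the stone but orange, pink or purple is not meant.

How it is judged:
By the outcome, as a careful person would: the job done as asked, in the order asked, and still so for the second after the job is handed in, with the robot touching nothing.
It also fails if it takes over 54 s, if anything falls off the work surface, if the arm or the gripper's body presses on something with over 40 N, if the wrist force passes 120 N, or if a joint passes its speed limit or range.

### The arm

A 6-joint arm with a two-finger parallel gripper is mounted at the origin on the work surface. World frame = base frame: x ahead of the robot, y to its left, z up, the work surface at z = 0. Lengths are in m, angles in rad, forces in N, time in s.
With the tool pointing down it reaches from about 0.2 to 0.875 m from the base axis. Payload 3.4 kg.
Tool frame: the origin (TCP) lies between the finger pads; the fingertips stand r.tip_reach ahead of it and the grasp point (between the pads) lies 8 mm behind it (r.tip_reach is the distance from the TCP to the fingertips, in m); z points along the fingers, y is the line along which they close (so a half turn about z gives the same grasp; the last joint's range is limited). The gripper opens to 94 mm and grips with 3 to 60 N. Pads are 16 mm wide; open, the fingers measure 119 mm over their backs; the gripper's body (75 mm by 177 mm) begins 78 mm behind the grasp point.
Start: joints at [1.146, 0.276, 1.505, -0, 1.361, -0.121], TCP at [0.172, 0.549, 0.176] pointing down, gripper open.
Joint ranges: [-2.89, 2.89], [-0.75, 2.08], [0.22, 2.7], [-1.18, 4.32], [0.11, 2.71], [-2.7, 2.7]. Speed limits (rad/s): [2.57, 2.57, 3.14, 3.14, 3.14, 3.14].

### API

Orientations are given as [roll, pitch, yaw] about the fixed x, y, z axes, in that order (R = Rz(yaw) Ry(pitch) Rx(roll)).
In Python, from station import r gives the robot as it stands.
- The arm moves only by the tool carry_out, never from a script. Its argument "targets" is one flat list of numbers, 5 for each row, row after row: the shift along the tool's x, y, z in m, then the turn about the tool's z in degrees, then the finger opening in m, from 0 to 0.094. A call has 1 to 8 rows; each row is the pose to reach, as a shift and turn from the pose commanded when the call began, along the tool's axes at that moment; what a row does not reach only later rows make up. A row lasts 1/8 s, in which the tool goes at most 62.5 mm and 10.7 degrees, less where a joint would pass 70% of its speed; a pose out of reach is approached as far as the arm can. A call with a gripper value outside its range is refused whole. The fingers move at their own pace and stop on an object; the grip force is fixed at half the most. Time passes only in rows, so rows that repeat a pose let the fingers close. It gives the time, the measured TCP pose, the force, the opening and the grip force at its end, in the units of the state.
- r.get_state(): the state, without advancing time (a new reading comes with each control period).
- r.read_camera(name): name is "side" or "top" or "wrist"; returns the picture (480x640x3 uint8, red, green, blue); there is no depth.
- r.camera_params(name): a dict with "camera_matrix" (3x3 intrinsics, pixels), "R" (3x3) and "t" (3): a world point X has camera coordinates R X + t; the wrist camera has in their place "T_tool_cam" (4x4, takes a point from camera to tool coordinates, whose origin is the TCP and whose axes are the flange's). Camera axes: x right, y down, z forward; pixel columns grow to the right and rows downward; lengths in m; the calibration is good to about 2 mm. A picture is of the moment at which its call begins: read the wrist's pose just before it. camera_params takes no time and is no camera call.
- r.sign_off(): hands the job in; it is judged then, once.
The state is a dict: "t": time; "joints": joint angles; "joint_velocities": joint speeds; "joint_efforts": joint torques, N m; "eef_pos": TCP position; "eef_rot": TCP orientation; "contact_force": force on the tool from outside, world axes, zero at the start; "torque": the same for the moment, N m; "width": finger opening in m; "finger_force": force on a finger pad.
Only numpy, scipy, OpenCV 4.12 (cv2) and the standard library are available. Lean on these libraries where they do the work, as an engineer would, in place of code of your own. Each camera call takes 0.05 s, during which the arm holds its last target. There are 200 camera calls.

## Working session

There is one attempt and no reset: what is moved stays moved. The work goes in short steps, Python scripts to look and compute and a tool call to move; the robot and the scene stay as the last step left them, time stands still between calls to the robot, and variables do not carry over. Pictures are saved under pics/ and viewed, at most 10 in all, crops included, and the job is handed in when it is done.

Besides the shell and the picture viewer there is one more tool, called after ">>>" by a JSON object that holds its "api" and its "payload", one argument or row to a line. carry_out: Moves the arm, as the interface text tells. Its arguments: {"type":"object","properties":{"targets":{"type":"array"}},"required":["targets"]}

```bash
mkdir -p pics; ls
python3 - <<'E'
from station import r
import cv2,numpy as np
s=r.get_state();print(s['t'],s['eef_pos'],s['eef_rot'],s['width'],r.tip_reach)
for n in('side','top'):
    cv2.imwrite(f'pics/{n}0.png',r.read_camera(n)[:,:,::-1])
    p=r.camera_params(n);print(n,p['camera_matrix'],p['R'],p['t'])
print(r.camera_params('wrist'))
E
```

```text
pics
0.0 [0.1717667  0.54810766 0.17561011] [-3.13979219e+00 -1.99800732e-04  2.83784157e+00] 0.0940529163099839 0.011
side [[584.85535658   0.         329.57959747]
 [  0.         584.85535658 248.85988384]
 [  0.           0.           1.        ]] [[ 0.99108662 -0.13221566 -0.01631983]
 [-0.08168869 -0.50637775 -0.85843377]
 [ 0.10523439  0.85211536 -0.51266473]] [-0.45825226  0.08510644  1.6037597 ]
top [[482.98082217   0.         312.00194366]
 [  0.         482.98082217 231.34316855]
 [  0.           0.           1.        ]] [[-0.01113778 -0.99981256  0.01583656]
 [-0.99055502  0.00886735 -0.13682879]
 [ 0.13666271 -0.01721095 -0.99046811]] [-0.00504473  0.48691061  1.18566995]
{'camera_matrix': array([[415.3809169 ,   0.        , 311.82830288],
       [  0.        , 415.3809169 , 235.85964702],
       [  0.        ,   0.        ,   1.        ]]), 'T_tool_cam': array([[ 4.49035359e-04, -9.64720434e-01, -2.63276059e-01,
         7.83444697e-02],
       [ 9.99999899e-01,  4.31101422e-04,  1.25886732e-04,
        -2.34432525e-04],
       [-7.94681932e-06, -2.63276089e-01,  9.64720530e-01,
        -2.07861275e-01],
       [ 0.00000000e+00,  0.00000000e+00,  0.00000000e+00,
         1.00000000e+00]])}
```

View pics/top0.png

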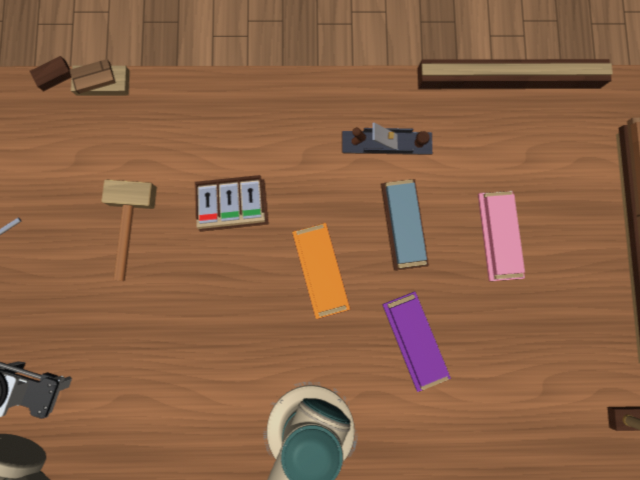

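View pics/side0.png

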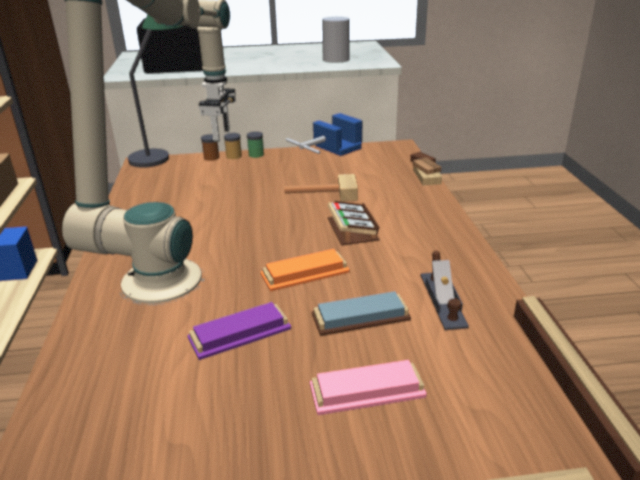

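Top view candidates. Irons: red band at (208,217), green bands at (229,216) and (251,213). Stones: blue-grey (406,224), orange (321,270), pink (502,236), purple (416,341). I choose the red-banded iron in the left pocket and the blue-grey stone. Next I measure them and check the choice in a close crop.

```bash
cat > h.py <<'E'
from station import r
import cv2,numpy as np
from scipy.spatial.transform import Rotation as Ro
def shot(n):
    s=r.get_state(); im=r.read_camera(n); p=r.camera_params(n); K=p['camera_matrix']
    if n=='wrist':
        T=np.eye(4);T[:3,:3]=Ro.from_euler('xyz',s['eef_rot']).as_matrix();T[:3,3]=s['eef_pos'];T=T@p['T_tool_cam'];C,R=T[:3,3],T[:3,:3]
    else: R=p['R'].T;C=-R@p['t']
    return im,K,R,C
def cast(px,v,z):
    im,K,R,C=v; d=(R@np.linalg.inv(K)@np.r_[px,1.])
    return C+d*(z-C[2])/d[2]
def castplane(px,v,P,n):
    im,K,R,C=v; d=(R@np.linalg.inv(K)@np.r_[px,1.])
    return C+d*(n@(P-C))/(n@d)
def blobs(im,lo,hi,amin=30):
    h=cv2.cvtColor(im,cv2.COLOR_RGB2HSV); m=cv2.inRange(h,np.array(lo),np.array(hi))
    c,_=cv2.findContours(m,cv2.RETR_EXTERNAL,cv2.CHAIN_APPROX_NONE)
    return sorted([x for x in c if cv2.contourArea(x)>amin],key=cv2.contourArea,reverse=True)
def project(P,v):
    im,K,R,C=v; q=K@(R.T@(np.asarray(P)-C)); return q[:2]/q[2]
E
python3 - <<'E'
from h import *
v=shot('top');im=v[0]
h=cv2.cvtColor(im,cv2.COLOR_RGB2HSV)
print(h[224,406],h[217,208],h[214,229],h[215,251])
for nm,lo,hi in(('red',(0,150,100),(5,255,255)),('green',(50,100,50),(80,255,255)),('stone',(95,60,60),(110,150,200))):
    for c in blobs(im,lo,hi,20)[:3]:
        q=cv2.minAreaRect(c);print(nm,np.round(q[0]),np.round(q[1]),q[2],cast(q[0],v,.037 if nm=='stone' else .062))
        if nm=='stone' : print([cast(x,v,.037).round(3).tolist() for x in cv2.boxPoints(q)])
cv2.imwrite('pics/crop.png',cv2.resize(im[165:285,180:440],None,fx=3,fy=3,interpolation=2)[:,:,::-1])
E
```

```text
[ 99  60 149] [  1 208 219] [ 66 163 147] [ 75  73 151]
red [208. 216.] [ 5. 18.] 84.80557250976562 [0.52238618 0.24673474 0.062     ]
green [230. 214.] [ 5. 17.] 83.6598129272461 [0.52728677 0.1938091  0.062     ]
green [251. 212.] [ 5. 16.] 84.2894058227539 [0.53243753 0.14078062 0.062     ]
stone [406. 223.] [76. 28.] 80.83765411376953 [ 0.50581312 -0.24714386  0.037     ]
[[0.598, -0.2, 0.037], [0.609, -0.27, 0.037], [0.415, -0.293, 0.037], [0.405, -0.224, 0.037]]
```

View pics/crop.png

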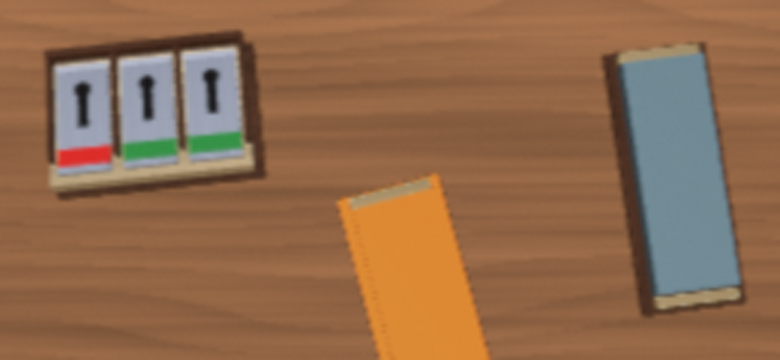

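The crop confirms it: red band in the left pocket at crop (85,156), blue-grey stone at crop (680,180). Band spacing is 53 mm (expected 54) and the stone top measures 195 x 70 mm (expected 200 x 70), so both agree with the description. Rack yaw is about 5.5°. I'll move the wrist camera over the red iron.

>>> {"api": "carry_out", "payload": {
  "targets": [-0.446,-0.178,0.0,-22.9,0.0,-0.446,-0.178,0.0,-22.9,0.0,-0.446,-0.178,0.0,-22.9,0.0,-0.446,-0.178,0.0,-22.9,0.0,-0.446,-0.178,0.0,-22.9,0.0,-0.446,-0.178,0.0,-22.9,0.0,-0.446,-0.178,0.0,-22.9,0.0,-0.446,-0.178,0.0,-22.9,0.0]
}}

```text
t: 1.15
eef_pos: [0.5459, 0.2436, 0.1761]
eef_rot: [3.142, -0.0, -3.047]
contact_force: [0.7, 1.1, -0.5]
width: 0.0176
finger_force: 0.0
```

>>> {"api": "carry_out", "payload": {
  "targets": [0,0,0,0,0,0,0,0,0,0,0,0,0,0,0]
}}

```text
t: 1.52
eef_pos: [0.5431, 0.2465, 0.1765]
eef_rot: [3.141, -0.001, -3.044]
contact_force: [-0.6, 0.1, -0.1]
width: 0.0003
finger_force: 0.0
```

Run:
```python
from h import *
s=r.get_state();print({k:np.round(v,4) for k,v in s.items()})
v=shot('wrist');cv2.imwrite('pics/w1.png',v[0][:,:,::-1])
for nm,lo,hi in(('red',(0,150,80),(6,255,255)),('green',(50,100,50),(80,255,255))):
    for c in blobs(v[0],lo,hi,100)[:3]:
        q=cv2.minAreaRect(c);print(nm,np.round(q[0]),np.round(q[1]),q[2],cast(q[0],v,.062),[cast(x,v,.062).round(4)[:2].tolist() for x in cv2.boxPoints(q)])
```

```text
{'t': np.float64(1.525), 'joints': array([ 3.0900e-01,  3.0840e-01,  1.4576e+00,  6.0000e-04,  1.3761e+00,
       -1.3594e+00]), 'joint_velocities': array([ 0.0076, -0.0055, -0.0035, -0.0024, -0.0027,  0.001 ]), 'joint_efforts': array([-5.16700e-01, -4.20414e+01, -2.38391e+01, -2.74000e-02,
        6.51000e-02,  1.90000e-03]), 'eef_pos': array([0.5431, 0.2465, 0.1765]), 'eef_rot': array([ 3.1412e+00, -6.0000e-04, -3.0441e+00]), 'contact_force': array([-0.5847,  0.1445, -0.0516]), 'torque': array([ 0.0458, -0.0165,  0.0335]), 'finger_force': np.float64(0.0), 'width': np.float64(0.0003)}
red [318. 196.] [16. 54.] 90.0 [0.51987002 0.24962078 0.062     ] [[0.5157, 0.228], [0.5115, 0.2699], [0.5241, 0.2714], [0.5283, 0.2291]]
green [180. 196.] [17. 57.] 90.0 [0.5308039  0.14234921 0.062     ] [[0.5263, 0.1201], [0.5219, 0.1644], [0.5354, 0.1648], [0.5398, 0.1201]]
green [250. 196.] [16. 55.] 90.0 [0.5251194  0.19617439 0.062     ] [[0.5209, 0.1745], [0.5167, 0.2172], [0.5294, 0.2181], [0.5336, 0.175]]
```

View pics/w1.png

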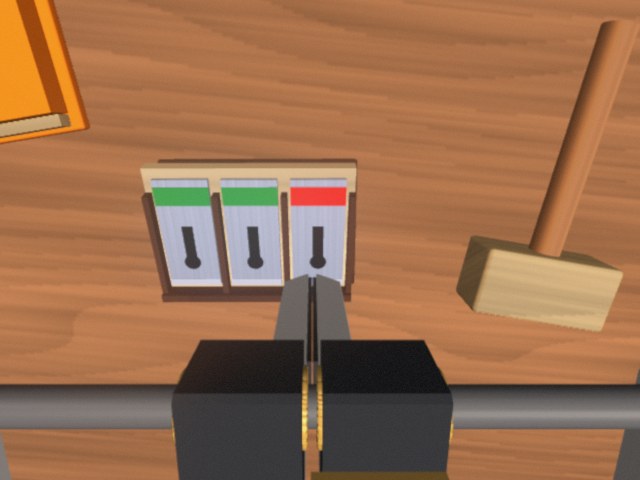

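The picture confirms that the tool is square to the rack: red band at (318,196), slot at rows 228–268, plate at rows 179–287. I'll press near 70 mm from the front end, so I descend to just above that point.

>>> {"api": "carry_out", "payload": {
  "targets": [-0.038,0.0055,0.03,0,0,-0.038,0.0055,0.07,0,0,-0.038,0.0055,0.1,0,0,-0.038,0.0055,0.113,0,0,-0.038,0.0055,0.115,0,0,-0.038,0.0055,0.115,0,0]
}}

```text
t: 2.33
eef_pos: [0.5824, 0.2551, 0.0628]
eef_rot: [3.141, 0.002, -3.045]
contact_force: [0.3, -0.2, 1.4]
width: 0.0004
finger_force: 0.0
```

>>> {"api": "carry_out", "payload": {
  "targets": [0,0,0.001,0,0,0,0,0.002,0,0,0,0,0.002,0,0]
}}

```text
t: 2.7
eef_pos: [0.5818, 0.2545, 0.0598]
eef_rot: [3.141, 0.0, -3.046]
contact_force: [0.3, -1.1, 0.7]
width: 0.0004
finger_force: 0.0
```

>>> {"api": "carry_out", "payload": {
  "targets": [0,0,0.0015,0,0,0,0,0.0015,0,0]
}}

```text
t: 2.95
eef_pos: [0.5816, 0.2545, 0.0578]
eef_rot: [3.142, -0.0, -3.046]
contact_force: [0.3, 0.2, -0.4]
width: 0.0005
finger_force: 0.0
```

>>> {"api": "carry_out", "payload": {
  "targets": [0,0,0.001,0,0,0,0,0.001,0,0]
}}

```text
t: 3.2
eef_pos: [0.5816, 0.2545, 0.0569]
eef_rot: [3.142, -0.0, -3.046]
contact_force: [0.2, 0.2, 0.6]
width: 0.0004
finger_force: 0.0
```

>>> {"api": "carry_out", "payload": {
  "targets": [0,0,0.0007,0,0,0,0,0.0007,0,0]
}}

```text
t: 3.45
eef_pos: [0.5816, 0.2546, 0.0562]
eef_rot: [3.142, -0.0, -3.046]
contact_force: [0.0, 0.0, 0.9]
width: 0.0004
finger_force: 0.0
```

>>> {"api": "carry_out", "payload": {
  "targets": [0,0,0.0007,0,0,0,0,0.0007,0,0]
}}

```text
t: 3.7
eef_pos: [0.5816, 0.2545, 0.0555]
eef_rot: [3.142, -0.0, -3.046]
contact_force: [-0.1, 0.5, 0.2]
width: 0.0006
finger_force: 0.0
```

>>> {"api": "carry_out", "payload": {
  "targets": [0,0,0.0008,0,0,0,0,0.0008,0,0]
}}

```text
t: 3.95
eef_pos: [0.5816, 0.2545, 0.0547]
eef_rot: [3.142, -0.0, -3.046]
contact_force: [-0.2, 0.2, 0.1]
width: 0.0003
finger_force: 0.0
```

>>> {"api": "carry_out", "payload": {
  "targets": [0,0,0.0007,0,0,0,0,0.0007,0,0]
}}

```text
t: 4.2
eef_pos: [0.5816, 0.2545, 0.054]
eef_rot: [3.142, -0.0, -3.046]
contact_force: [-0.3, 0.3, -0.2]
width: 0.0
finger_force: 0.0
```

>>> {"api": "carry_out", "payload": {
  "targets": [0,0,0.0007,0,0,0,0,0.0007,0,0]
}}

```text
t: 4.45
eef_pos: [0.5816, 0.2545, 0.0533]
eef_rot: [3.142, -0.0, -3.046]
contact_force: [0.6, 0.3, 0.3]
width: 0.0004
finger_force: 0.0
```

>>> {"api": "carry_out", "payload": {
  "targets": [0,0,0.0006,0,0,0,0,0.0006,0,0]
}}

```text
t: 4.7
eef_pos: [0.5816, 0.2546, 0.0527]
eef_rot: [3.141, -0.0, -3.046]
contact_force: [0.2, 0.3, -0.6]
width: 0.0004
finger_force: 0.0
```

>>> {"api": "carry_out", "payload": {
  "targets": [0,0,0.0006,0,0,0,0,0.0006,0,0]
}}

```text
t: 4.95
eef_pos: [0.5816, 0.2546, 0.0521]
eef_rot: [3.142, -0.0, -3.046]
contact_force: [-0.3, 0.3, -0.3]
width: 0.0005
finger_force: 0.0
```

>>> {"api": "carry_out", "payload": {
  "targets": [0,0,0.0006,0,0,0,0,0.0006,0,0]
}}

```text
t: 5.2
eef_pos: [0.5816, 0.2545, 0.0515]
eef_rot: [3.142, -0.0, -3.046]
contact_force: [0.3, 0.9, 0.7]
width: 0.0004
finger_force: 0.0
```

Run:
```python
from h import *
print(r.get_state()['contact_force'])
v=shot('wrist');cv2.imwrite('pics/w2.png',v[0][100:360,160:480,::-1].repeat(2,0).repeat(2,1))
```

```text
[0.2803851  0.92359951 0.74566387]
```

View pics/w2.png

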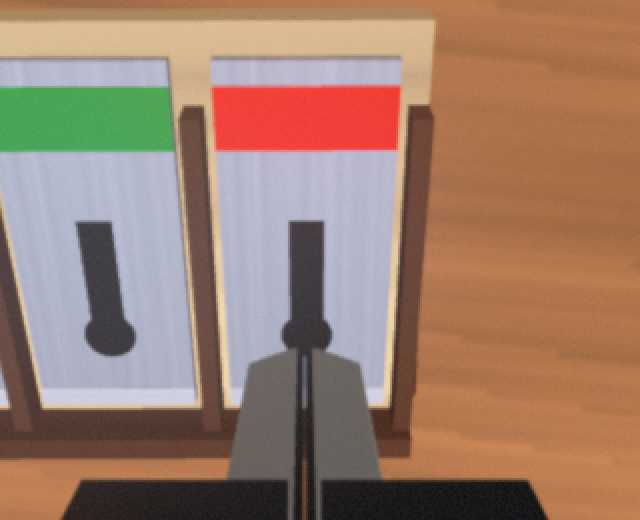

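Run:
```python
from h import *
v=shot('wrist'); o=np.array([160,100]);f=lambda x,y:o+np.array([x,y])/2
s=r.get_state();tip=s['eef_pos']-[0,0,.011]
print('tip proj crop',(project(tip,v)-o)*2)
L=cast(f(305,20),v,.0618);print('lip',L)
a=np.deg2rad(5.6);rx=np.array([np.cos(a),np.sin(a),0]);n=np.r_[np.tan(np.deg2rad(15))*rx[:2],1.]
for dz in (.0041,.0):
  P=L+[0,0,dz]
  for y in (58,87,151,222,355,388,403): 
    q=castplane(f(305,y),v,P,n);print(dz,y,q.round(4),'from lip along slope',((q-P)@rx)/np.cos(np.deg2rad(15)))
  print('surface under tip',P[2]-np.tan(np.deg2rad(15))*((tip-P)@rx),'tip',tip)
# width check
print(np.linalg.norm(castplane(f(211,70),v,L+[0,0,.0041],n)-castplane(f(401,70),v,L+[0,0,.0041],n)))
```

```text
tip proj crop [301.81080009 335.97293883]
lip [0.49816684 0.24732425 0.0618    ]
0.0041 58 [0.5065 0.2481 0.0637] from lip along slope 0.008649739131260138
0.0041 87 [0.513  0.2488 0.0619] from lip along slope 0.015432557201188956
0.0041 151 [0.5283 0.2503 0.0578] from lip along slope 0.031302828508283406
0.0041 222 [0.5467 0.2521 0.0528] from lip along slope 0.05052187372983388
0.0041 355 [0.5866 0.2559 0.0421] from lip along slope 0.0920022806573401
0.0041 388 [0.5978 0.257  0.0391] from lip along slope 0.10360102465181947
0.0041 403 [0.603  0.2575 0.0377] from lip along slope 0.10906896354544496
surface under tip 0.04344858942534803 tip [0.58164834 0.25456661 0.04057687]
0.0 58 [0.5065 0.2481 0.0595] from lip along slope 0.008711848281111786
0.0 87 [0.5132 0.2488 0.0578] from lip along slope 0.015637286631441705
0.0 151 [0.5288 0.2503 0.0536] from lip along slope 0.03184125737150408
0.0 222 [0.5476 0.2521 0.0485] from lip along slope 0.051464415690336454
0.0 355 [0.5884 0.2561 0.0375] from lip along slope 0.09381701868829012
0.0 388 [0.5997 0.2572 0.0345] from lip along slope 0.10565964599258847
0.0 403 [0.6051 0.2577 0.033 ] from lip along slope 0.11124255759669871
surface under tip 0.039348589425348024 tip [0.58164834 0.25456661 0.04057687]
0.04368320492082315
```

Geometry agrees with the description: front end 8.6 mm behind the lip, band at 15–31 mm, width 43.7 mm. The fingertip shows slightly higher than the calibration predicts. I'll continue down with the force as the guide.

>>> {"api": "carry_out", "payload": {
  "targets": [0,0,0.001,0,0,0,0,0.001,0,0]
}}

```text
t: 5.55
eef_pos: [0.5816, 0.2545, 0.0505]
eef_rot: [3.142, -0.0, -3.046]
contact_force: [0.5, 0.1, -0.0]
width: 0.0005
finger_force: 0.0
```

>>> {"api": "carry_out", "payload": {
  "targets": [0,0,0.001,0,0,0,0,0.001,0,0]
}}

```text
t: 5.8
eef_pos: [0.5816, 0.2545, 0.0495]
eef_rot: [3.142, -0.0, -3.046]
contact_force: [-0.1, 0.2, -0.7]
width: 0.0005
finger_force: 0.0
```

>>> {"api": "carry_out", "payload": {
  "targets": [0,0,0.001,0,0,0,0,0.001,0,0]
}}

```text
t: 6.05
eef_pos: [0.5816, 0.2545, 0.0485]
eef_rot: [3.142, -0.0, -3.046]
contact_force: [0.2, 0.7, -0.4]
width: 0.0001
finger_force: 0.0
```

>>> {"api": "carry_out", "payload": {
  "targets": [0,0,0.001,0,0,0,0,0.001,0,0]
}}

```text
t: 6.3
eef_pos: [0.5816, 0.2545, 0.0475]
eef_rot: [3.142, -0.0, -3.046]
contact_force: [0.7, 0.4, 0.3]
width: 0.0002
finger_force: 0.0
```

>>> {"api": "carry_out", "payload": {
  "targets": [0,0,0.001,0,0,0,0,0.001,0,0]
}}

```text
t: 6.55
eef_pos: [0.5816, 0.2546, 0.0465]
eef_rot: [3.142, -0.0, -3.046]
contact_force: [-0.5, -0.7, 1.0]
width: 0.0008
finger_force: 0.0
```

>>> {"api": "carry_out", "payload": {
  "targets": [0,0,0.0007,0,0,0,0,0.0007,0,0]
}}

```text
t: 6.8
eef_pos: [0.5816, 0.2545, 0.0458]
eef_rot: [3.142, -0.0, -3.046]
contact_force: [0.5, -0.3, 1.1]
width: 0.0001
finger_force: 0.0
```

Run:
```python
from h import *
v=shot('wrist');a=v[0][190:340,240:390]
b=shot('side')[0][180:260,310:410]
a=cv2.resize(a,(480,480),interpolation=2);b=cv2.resize(b,(600//2,240),interpolation=2)
c=np.zeros((480,790,3),np.uint8);c[:,:480]=a;c[:240,485:785]=b
cv2.imwrite('pics/w3.png',c[:,:,::-1])
```

```text
(no output)
```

View pics/w3.png

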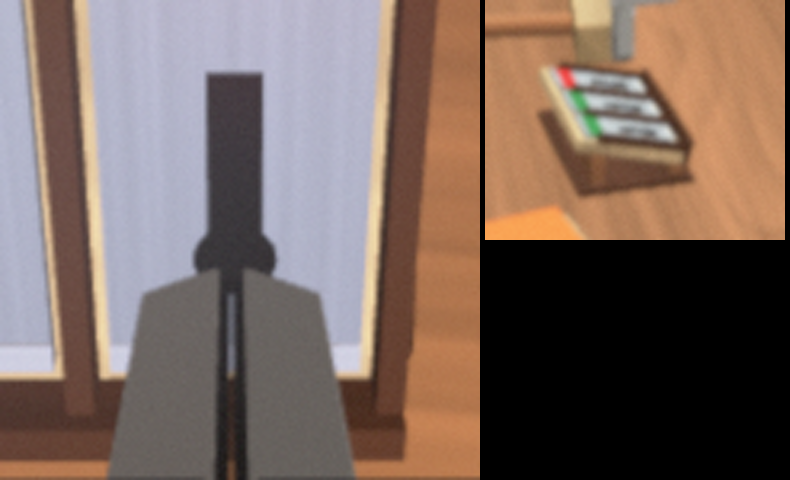

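Run:
```python
from h import *
s=r.get_state();v=shot('side');e=s['eef_pos']
for d in(-.011,0,.011,.03): print(d,project(e+[0,0,d],v))
print('end/tail',project([.5065,.2481,.0637],v),project([.5978,.257,.0391],v), project([.5816,.2545,.0434],v))
cv2.imwrite('pics/s2.png',cv2.resize(v[0][120:240,300:420],None,fx=5,fy=5,interpolation=2)[:,:,::-1])
```

```text
-0.011 [355.93961419 210.81516056]
0 [355.96310811 207.72792566]
0.011 [355.98674505 204.62189692]
0.03 [356.0279132  199.21216689]
end/tail [332.73062833 205.34700475] [360.80392238 208.91136582] [355.93757586 208.4350424 ]
```

View pics/s2.png

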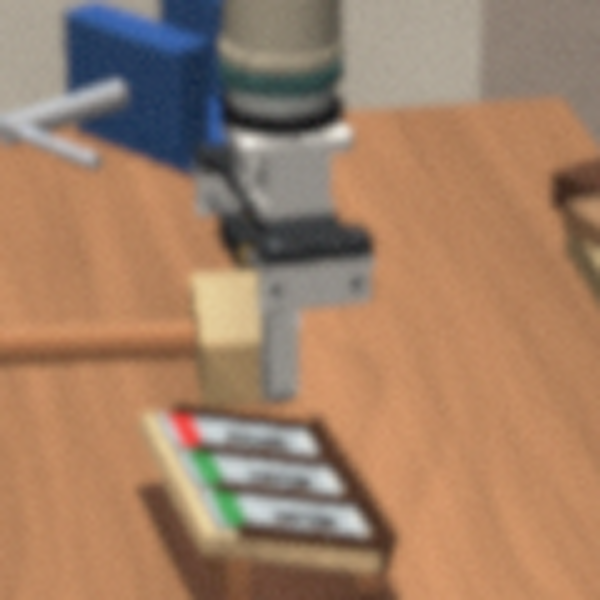

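The side view shows the closed fingertip still clear above the iron. Its tip is at crop (282,397), and the iron surface lies around crop row 435. So the closed tips sit well short of where tip_reach puts them, and I keep descending under force watch.

>>> {"api": "carry_out", "payload": {
  "targets": [0,0,0.0015,0,0,0,0,0.0015,0,0]
}}

```text
t: 7.2
eef_pos: [0.5815, 0.2545, 0.0442]
eef_rot: [-3.142, -0.0, -3.046]
contact_force: [0.1, 0.2, -0.4]
width: 0.0002
finger_force: 0.0
```

>>> {"api": "carry_out", "payload": {
  "targets": [0,0,0.0015,0,0,0,0,0.0015,0,0]
}}

```text
t: 7.45
eef_pos: [0.5815, 0.2545, 0.0427]
eef_rot: [3.142, -0.0, -3.046]
contact_force: [-0.0, 0.4, 0.0]
width: 0.0005
finger_force: 0.0
```

>>> {"api": "carry_out", "payload": {
  "targets": [0,0,0.0015,0,0,0,0,0.0015,0,0]
}}

```text
t: 7.7
eef_pos: [0.5815, 0.2545, 0.0412]
eef_rot: [3.142, -0.0, -3.046]
contact_force: [0.7, 0.1, 0.6]
width: 0.0004
finger_force: 0.0
```

>>> {"api": "carry_out", "payload": {
  "targets": [0,0,0.0015,0,0,0,0,0.0015,0,0]
}}

```text
t: 7.95
eef_pos: [0.5816, 0.2545, 0.0397]
eef_rot: [3.142, -0.0, -3.046]
contact_force: [0.3, 0.2, 0.2]
width: 0.0003
finger_force: 0.0
```

>>> {"api": "carry_out", "payload": {
  "targets": [0,0,0.0015,0,0,0,0,0.0015,0,0]
}}

```text
t: 8.2
eef_pos: [0.5815, 0.2545, 0.0382]
eef_rot: [3.142, -0.0, -3.046]
contact_force: [-1.3, 1.0, -0.9]
width: 0.0006
finger_force: 0.0
```

>>> {"api": "carry_out", "payload": {
  "targets": [0,0,0.0015,0,0,0,0,0.0015,0,0]
}}

```text
t: 8.45
eef_pos: [0.5816, 0.2545, 0.0367]
eef_rot: [3.142, -0.0, -3.046]
contact_force: [-0.4, 0.1, -0.1]
width: 0.0008
finger_force: 0.0
```

>>> {"api": "carry_out", "payload": {
  "targets": [0,0,0.001,0,0,0,0,0.001,0,0]
}}

```text
t: 8.7
eef_pos: [0.5816, 0.2545, 0.0358]
eef_rot: [3.142, -0.0, -3.046]
contact_force: [0.1, -0.0, 0.4]
width: 0.0005
finger_force: 0.0
```

>>> {"api": "carry_out", "payload": {
  "targets": [0,0,0.001,0,0,0,0,0.001,0,0]
}}

```text
t: 8.95
eef_pos: [0.5816, 0.2545, 0.0348]
eef_rot: [3.142, -0.0, -3.046]
contact_force: [-0.6, -0.1, -0.6]
width: 0.0003
finger_force: 0.0
```

>>> {"api": "carry_out", "payload": {
  "targets": [0,0,0.001,0,0,0,0,0.001,0,0]
}}

```text
t: 9.2
eef_pos: [0.5816, 0.2545, 0.0338]
eef_rot: [3.142, -0.0, -3.046]
contact_force: [0.1, 0.4, -0.7]
width: 0.0007
finger_force: 0.0
```

>>> {"api": "carry_out", "payload": {
  "targets": [0,0,0.001,0,0,0,0,0.001,0,0]
}}

```text
t: 9.45
eef_pos: [0.5816, 0.2545, 0.0328]
eef_rot: [3.142, -0.0, -3.046]
contact_force: [-0.2, -0.5, 0.3]
width: 0.0002
finger_force: 0.0
```

>>> {"api": "carry_out", "payload": {
  "targets": [0,0,0.001,0,0,0,0,0.001,0,0]
}}

```text
t: 9.7
eef_pos: [0.5816, 0.2545, 0.0318]
eef_rot: [3.142, -0.0, -3.046]
contact_force: [-0.4, 0.4, -0.1]
width: 0.0007
finger_force: 0.0
```

Run:
```python
from h import *
v=shot('side')
g=v[0][185:215,350:364].astype(int)
for i,row in enumerate(g): print(185+i,[tuple(int(a) for a in row[k]) for k in(4,6,8)])
```

```text
185 [(140, 135, 131), (142, 139, 133), (147, 142, 137)]
186 [(141, 137, 133), (142, 139, 134), (143, 137, 130)]
187 [(137, 134, 127), (144, 140, 135), (146, 139, 129)]
188 [(138, 135, 128), (146, 142, 135), (150, 140, 130)]
189 [(137, 132, 127), (148, 145, 137), (151, 142, 132)]
190 [(134, 131, 127), (144, 142, 136), (152, 142, 134)]
191 [(136, 133, 129), (145, 143, 136), (155, 147, 138)]
192 [(130, 126, 121), (146, 142, 137), (152, 143, 133)]
193 [(133, 128, 124), (147, 146, 138), (150, 141, 131)]
194 [(134, 132, 125), (148, 144, 139), (153, 143, 133)]
195 [(136, 130, 127), (143, 141, 134), (153, 143, 133)]
196 [(131, 129, 124), (149, 146, 138), (156, 146, 136)]
197 [(134, 129, 125), (145, 141, 136), (154, 145, 135)]
198 [(136, 133, 128), (145, 145, 137), (156, 148, 139)]
199 [(133, 129, 125), (146, 143, 138), (153, 145, 136)]
200 [(130, 128, 123), (147, 143, 137), (152, 144, 135)]
201 [(134, 131, 127), (138, 137, 131), (146, 138, 128)]
202 [(124, 118, 115), (130, 128, 122), (138, 125, 113)]
203 [(109, 105, 101), (105, 103, 97), (113, 99, 87)]
204 [(110, 105, 102), (100, 90, 85), (102, 86, 76)]
205 [(138, 138, 135), (125, 119, 117), (122, 116, 114)]
206 [(164, 168, 166), (157, 158, 158), (162, 165, 165)]
207 [(143, 146, 147), (160, 164, 164), (188, 194, 196)]
208 [(118, 118, 118), (138, 140, 141), (190, 196, 199)]
209 [(114, 105, 103), (127, 124, 122), (174, 179, 179)]
210 [(109, 95, 88), (117, 105, 102), (145, 142, 139)]
211 [(115, 104, 100), (107, 96, 91), (114, 104, 98)]
212 [(145, 143, 142), (135, 130, 127), (126, 119, 117)]
213 [(170, 172, 174), (163, 165, 166), (159, 161, 161)]
214 [(154, 160, 161), (162, 168, 169), (164, 169, 170)]
```

The side view puts the tip bottom at row 202.5 and the iron's centre line at row 208. That leaves roughly 10–18 mm to go.

>>> {"api": "carry_out", "payload": {
  "targets": [0,0,0.002,0,0,0,0,0.002,0,0]
}}

```text
t: 10.0
eef_pos: [0.5815, 0.2545, 0.0297]
eef_rot: [3.142, -0.0, -3.046]
contact_force: [0.4, -0.3, -0.6]
width: 0.0005
finger_force: 0.0
```

>>> {"api": "carry_out", "payload": {
  "targets": [0,0,0.002,0,0,0,0,0.002,0,0]
}}

```text
t: 10.25
eef_pos: [0.5815, 0.2545, 0.0277]
eef_rot: [3.142, -0.0, -3.046]
contact_force: [-0.4, 0.6, 0.3]
width: 0.0005
finger_force: 0.0
```

>>> {"api": "carry_out", "payload": {
  "targets": [0,0,0.0015,0,0,0,0,0.0015,0,0]
}}

```text
t: 10.5
eef_pos: [0.5815, 0.2545, 0.0262]
eef_rot: [3.142, -0.0, -3.046]
contact_force: [0.1, 0.2, 0.7]
width: 0.0004
finger_force: 0.0
```

>>> {"api": "carry_out", "payload": {
  "targets": [0,0,0.001,0,0,0,0,0.001,0,0]
}}

```text
t: 10.75
eef_pos: [0.5816, 0.2545, 0.0253]
eef_rot: [3.142, -0.0, -3.046]
contact_force: [0.5, -0.5, -0.7]
width: 0.0005
finger_force: 0.0
```

>>> {"api": "carry_out", "payload": {
  "targets": [0,0,0.0015,0,0,0,0,0.0015,0,0]
}}

```text
t: 11.0
eef_pos: [0.5816, 0.2545, 0.0237]
eef_rot: [3.142, -0.0, -3.046]
contact_force: [1.2, -0.4, 0.2]
width: 0.0007
finger_force: 0.0
```

>>> {"api": "carry_out", "payload": {
  "targets": [0,0,0.0015,0,0,0,0,0.0015,0,0]
}}

```text
t: 11.25
eef_pos: [0.5815, 0.2545, 0.0222]
eef_rot: [-3.142, -0.0, -3.046]
contact_force: [0.0, 0.3, -0.1]
width: 0.0004
finger_force: 0.0
```

>>> {"api": "carry_out", "payload": {
  "targets": [0,0,0.001,0,0,0,0,0.001,0,0]
}}

```text
t: 11.5
eef_pos: [0.5816, 0.2546, 0.0213]
eef_rot: [3.142, -0.0, -3.046]
contact_force: [0.1, 0.5, 1.5]
width: 0.0006
finger_force: 0.0
```

>>> {"api": "carry_out", "payload": {
  "targets": [0,0,0.001,0,0,0,0,0.001,0,0]
}}

```text
t: 11.75
eef_pos: [0.5816, 0.2545, 0.0203]
eef_rot: [3.142, -0.0, -3.046]
contact_force: [-0.5, 0.6, 0.9]
width: 0.0005
finger_force: 0.0
```

>>> {"api": "carry_out", "payload": {
  "targets": [0,0,0.001,0,0,0,0,0.001,0,0]
}}

```text
t: 12.0
eef_pos: [0.5816, 0.2545, 0.0193]
eef_rot: [3.142, -0.0, -3.046]
contact_force: [0.2, 0.3, -0.0]
width: 0.0007
finger_force: 0.0
```

>>> {"api": "carry_out", "payload": {
  "targets": [0,0,0.001,0,0,0,0,0.001,0,0]
}}

```text
t: 12.25
eef_pos: [0.5816, 0.2545, 0.0183]
eef_rot: [3.142, -0.0, -3.046]
contact_force: [-0.2, 0.4, -0.2]
width: 0.0002
finger_force: 0.0
```

Run:
```python
from h import *
v=shot('side')
for i in range(198,214): print(i,[tuple(int(a) for a in v[0][i,k]) for k in(352,354,356,358,360)])
v=shot('wrist')[0]
cv2.imwrite('pics/w4.png',cv2.resize(v[100:340,200:440],None,fx=2,fy=2)[:,:,::-1])
```

```text
198 [(124, 112, 103), (134, 128, 125), (148, 146, 139), (152, 143, 135), (195, 148, 116)]
199 [(123, 112, 101), (134, 130, 125), (145, 143, 137), (156, 146, 136), (191, 145, 112)]
200 [(123, 112, 102), (131, 128, 123), (145, 142, 137), (155, 147, 137), (192, 147, 113)]
201 [(124, 112, 100), (133, 129, 125), (146, 143, 138), (153, 143, 133), (194, 150, 116)]
202 [(122, 110, 100), (134, 131, 126), (146, 143, 136), (154, 145, 135), (184, 141, 109)]
203 [(115, 105, 100), (134, 131, 127), (148, 145, 139), (146, 139, 129), (163, 126, 99)]
204 [(121, 118, 114), (141, 137, 132), (145, 142, 137), (143, 136, 129), (133, 105, 85)]
205 [(145, 144, 142), (138, 135, 130), (141, 138, 133), (140, 138, 131), (131, 119, 111)]
206 [(149, 151, 149), (127, 126, 120), (124, 122, 116), (142, 140, 136), (166, 164, 161)]
207 [(132, 135, 135), (111, 108, 106), (111, 110, 106), (151, 155, 153), (199, 202, 199)]
208 [(119, 120, 118), (111, 106, 103), (106, 104, 102), (165, 170, 170), (213, 217, 215)]
209 [(114, 105, 100), (118, 109, 103), (120, 115, 112), (167, 168, 171), (199, 203, 201)]
210 [(107, 91, 84), (112, 99, 91), (115, 104, 100), (147, 144, 141), (161, 158, 156)]
211 [(121, 112, 108), (114, 103, 97), (107, 95, 89), (115, 103, 98), (122, 111, 106)]
212 [(157, 159, 159), (146, 145, 144), (137, 132, 129), (124, 116, 113), (119, 109, 106)]
213 [(176, 181, 182), (170, 174, 174), (164, 167, 166), (160, 163, 162), (154, 155, 154)]
```

>>> {"api": "carry_out", "payload": {
  "targets": [0,0,0.001,0,0,0,0,0.001,0,0]
}}

```text
t: 12.6
eef_pos: [0.5818, 0.2546, 0.0175]
eef_rot: [3.141, 0.0, -3.046]
contact_force: [0.1, 0.9, 0.5]
width: 0.0004
finger_force: 0.3
```

>>> {"api": "carry_out", "payload": {
  "targets": [0,0,0.001,0,0,0,0,0.001,0,0]
}}

```text
t: 12.85
eef_pos: [0.5818, 0.2546, 0.0171]
eef_rot: [3.141, 0.001, -3.046]
contact_force: [-1.2, -0.3, 4.9]
width: 0.0001
finger_force: 2.1
```

>>> {"api": "carry_out", "payload": {
  "targets": [0,0,0.001,0,0,0,0,0.001,0,0]
}}

```text
t: 13.1
eef_pos: [0.5823, 0.2547, 0.0168]
eef_rot: [3.141, 0.002, -3.046]
contact_force: [-1.6, -0.8, 7.8]
width: 0.0006
finger_force: 3.7
```

Contact at TCP z of about 0.0175 (predicted surface 0.0445 m), so the closed tips actually sit about 27 mm behind the TCP. Force is 7.8 N, within the 5–15 N allowed. I start the slide up the 15° slope.

>>> {"api": "carry_out", "payload": {
  "targets": [0.002,0,0.0002,0,0,0.004,0,-0.0004,0,0,0.006,0,-0.001,0,0,0.008,0,-0.0015,0,0]
}}

```text
t: 13.6
eef_pos: [0.5771, 0.2545, 0.0183]
eef_rot: [3.14, 0.007, -3.046]
contact_force: [5.7, -0.5, 5.7]
width: 0.0005
finger_force: 3.4
```

>>> {"api": "carry_out", "payload": {
  "targets": [0.003,0,0.0003,0,0,0.006,0,-0.0005,0,0,0.009,0,-0.0013,0,0,0.012,0,-0.0021,0,0,0.012,0,-0.0021,0,0]
}}

```text
t: 14.22
eef_pos: [0.5662, 0.2537, 0.0212]
eef_rot: [3.14, 0.009, -3.046]
contact_force: [5.4, 0.4, 8.4]
width: 0.0003
finger_force: 4.6
```

```bash
cat > m.py <<'E'
from h import *
def iron():
    v=shot('wrist')
    L=np.array([.4982,.2473,.0659]);a=np.deg2rad(5.6);rx=np.array([np.cos(a),np.sin(a),0]);n=np.r_[np.tan(np.deg2rad(15))*rx[:2],1.]
    c=blobs(v[0],(0,150,80),(6,255,255),100)[0];q=cv2.minAreaRect(c)
    P=castplane(q[0],v,L,n); ly=np.array([-rx[1],rx[0],0])
    print('band centre',P.round(4),'behind lip',((P-L)@rx)/np.cos(np.deg2rad(15)),'lat',(P-L)@ly,'jut',0.0155-((P-L)@rx)/np.cos(np.deg2rad(15)),q)
if __name__=='__main__': iron();s=r.get_state();print(s['contact_force'],s['eef_pos'])
E
python3 m.py
```

```text
band centre [0.5047 0.2487 0.0641] behind lip 0.006844076736487541 lat 0.0007669517736785815 jut 0.008655923263512458 ((312.9999694824219, 167.49998474121094), (36.99999237060547, 113.99998474121094), 90.0)
[6.23349773 0.5113539  7.74536736] [0.56617493 0.25370728 0.02115899]
```

The iron follows the finger: the band has moved 16.5 mm and the jut is about 8 mm. I continue about 30 mm.

>>> {"api": "carry_out", "payload": {
  "targets": [0.003,0,-0.0008,0,0,0.006,0,-0.0016,0,0,0.009,0,-0.0024,0,0,0.012,0,-0.0032,0,0,0.015,0,-0.004,0,0]
}}

```text
t: 14.9
eef_pos: [0.5517, 0.2523, 0.0251]
eef_rot: [3.14, 0.01, -3.046]
contact_force: [6.6, 0.8, 6.5]
width: 0.0006
finger_force: 4.3
```

```bash
python3 m.py
```

```text
band centre [0.4902 0.2475 0.068 ] behind lip -0.008204458345661855 lat 0.0010102411424918684 jut 0.023704458345661854 ((313.5, 167.49998474121094), (114.99998474121094, 36.99999237060547), -0.0)
[ 6.44610706 -0.57573802  8.03133067] [0.55127321 0.25226963 0.02520209]
```

>>> {"api": "carry_out", "payload": {
  "targets": [0.003,0,-0.0007,0,0,0.006,0,-0.0015,0,0,0.009,0,-0.0023,0,0,0.012,0,-0.0031,0,0,0.015,0,-0.0039,0,0]
}}

```text
t: 15.58
eef_pos: [0.537, 0.251, 0.0291]
eef_rot: [3.14, 0.01, -3.046]
contact_force: [7.2, 1.6, 7.1]
width: 0.0004
finger_force: 4.4
```

```bash
python3 m.py
```

```text
band centre [0.4755 0.2467 0.072 ] behind lip -0.02344644869070177 lat 0.001637954370539645 jut 0.03894644869070177 ((314.8574523925781, 167.75567626953125), (114.06043243408203, 37.51237487792969), 0.535459041595459)
[6.5401665  0.0597013  7.86573717] [0.53652598 0.25094962 0.02913696]
```

Jut is about 38 mm, with the balance point still behind the lip. I lift off straight up, then open and look.

>>> {"api": "carry_out", "payload": {
  "targets": [0,0,-0.01,0,0,0,0,-0.04,0,0,0.03,0,-0.08,0,0.094,0.05,0,-0.1,0,0.094,0.05,0,-0.1,0,0.094,0.05,0,-0.1,0,0.094,0.05,0,-0.1,0,0.094,0.05,0,-0.1,0,0.094]
}}

```text
t: 16.62
eef_pos: [0.4821, 0.2448, 0.1257]
eef_rot: [-3.141, -0.002, -3.046]
contact_force: [-0.9, -0.7, 0.4]
width: 0.0569
finger_force: 0.0
```

Run:
```python
from m import *
iron();s=r.get_state();print(s['eef_pos'],s['eef_rot'],s['width'])
v=shot('wrist')[0];w=shot('side');e=s['eef_pos']
ty=np.array([np.sin(s['eef_rot'][2]),-np.cos(s['eef_rot'][2]),0])
for sg in(-1,1): print([project(e+sg*.047*ty+[0,0,d],w).round(1).tolist() for d in(-.011,.027)],[project(e+sg*.047*ty+[0,0,d],shot('wrist')).round(1).tolist() for d in(-.011,.027)])
c=np.zeros((480,800,3),np.uint8);c[:360,:480]=cv2.resize(v,(480,360));c[:400,485:785]=cv2.resize(w[0][110:230,300:390],(300,400),interpolation=2)
cv2.imwrite('pics/w5.png',c[:,:,::-1])
```

```text
band centre [0.4749 0.2467 0.0721] behind lip -0.024076470426673508 lat 0.0016472008752901972 jut 0.039576470426673505 ((315.0, 236.0), (20.0, 68.0), 90.0)
[0.48210706 0.24479629 0.12592056] [-3.14121921e+00 -1.65605156e-03 -3.04595808e+00] 0.06145301295049039
[[328.2, 198.0], [328.0, 186.5]] [[226.6, 267.6], [210.6, 294.6]]
[[321.5, 185.3], [321.3, 174.2]] [[394.6, 267.4], [410.0, 294.6]]
```

View pics/w5.png

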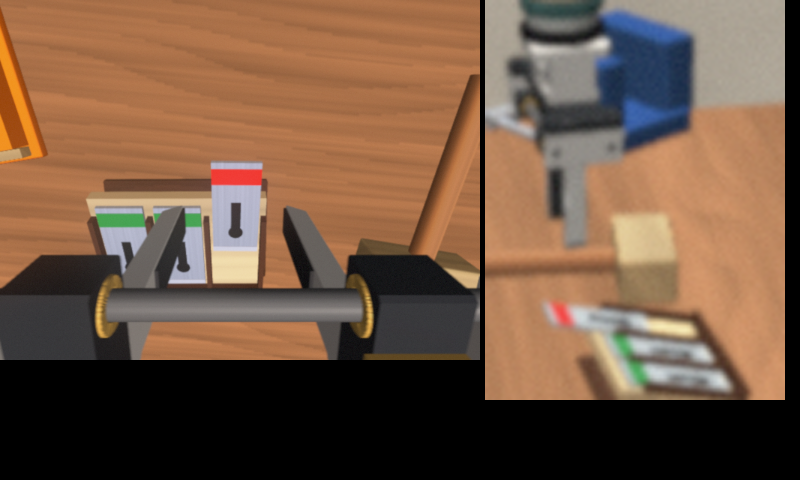

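The picture shows the iron jutting well past the lip, with its band at (236,177) and the green irons undisturbed. The side view puts the open tips 27 mm behind the TCP as well. I lower the open fingers astride the band.

>>> {"api": "carry_out", "payload": {
  "targets": [0.007,0.0026,0.02,0,0.085,0.007,0.0026,0.045,0,0.085,0.007,0.0026,0.065,0,0.085,0.007,0.0026,0.08,0,0.08,0.007,0.0026,0.086,0,0.08,0.007,0.0026,0.086,0,0.08]
}}

```text
t: 17.73
eef_pos: [0.475, 0.2469, 0.0408]
eef_rot: [3.142, -0.0, -3.046]
contact_force: [0.3, 0.0, 0.4]
width: 0.0805
finger_force: 0.0
```

Run:
```python
from m import *
iron();s=r.get_state();print(s['eef_pos'],s['eef_rot'],s['width'],s['contact_force'])
v=shot('wrist')[0];w=shot('side')
c=np.zeros((480,800,3),np.uint8);c[:360,:480]=cv2.resize(v,(480,360));c[:400,485:785]=cv2.resize(w[0][140:230,300:367],(300,400),interpolation=2)
cv2.imwrite('pics/w6.png',c[:,:,::-1])
```

```text
band centre [0.4749 0.2468 0.0721] behind lip -0.024097322833821527 lat 0.0017465753682706347 jut 0.03959732283382153 ((310.3487548828125, 298.7065734863281), (99.01679229736328, 26.56954574584961), 0.6820604205131531)
[0.47535666 0.24705582 0.04124838] [ 3.14131321e+00  8.11468775e-04 -3.04569874e+00] 0.08013756452240138 [0.75391618 0.164585   0.096605  ]
```

View pics/w6.png

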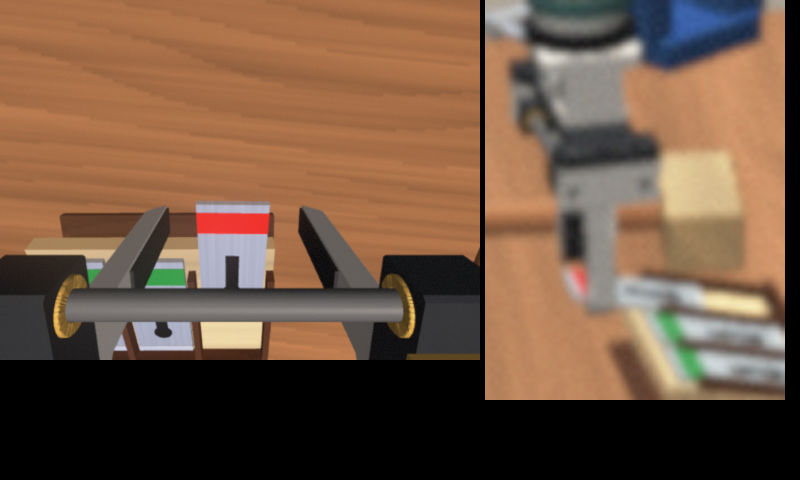

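Fingers straddle the banded end correctly: the tips' front corners at (165,208) and (303,208), the iron's end at row 203. I lower about 1.5 mm more and close.

>>> {"api": "carry_out", "payload": {
  "targets": [0,0,0.0015,0,0.08,0,0,0.0015,0,0.05,0,0,0.0015,0,0.03,0,0,0.0015,0,0.03,0,0,0.0015,0,0.03,0,0,0.0015,0,0.03]
}}

```text
t: 18.62
eef_pos: [0.4749, 0.2469, 0.0394]
eef_rot: [3.142, 0.0, -3.046]
contact_force: [-0.1, 0.6, 0.5]
width: 0.043
finger_force: 29.9
```

>>> {"api": "carry_out", "payload": {
  "targets": [0,0,0,0,0.03,0,0,0,0,0.03,0,0,0,0,0.03]
}}

```text
t: 19.0
eef_pos: [0.475, 0.2469, 0.0394]
eef_rot: [3.141, 0.0, -3.046]
contact_force: [-0.0, 0.3, -0.2]
width: 0.0429
finger_force: 29.9
```

>>> {"api": "carry_out", "payload": {
  "targets": [0.003,0,-0.004,0,0.03,0.006,0,-0.01,0,0.03,0.008,0,-0.018,0,0.03,0.01,0,-0.026,0,0.03,0.01,0,-0.034,0,0.03,0.01,0,-0.04,0,0.03,0.01,0,-0.04,0,0.03]
}}

```text
t: 19.88
eef_pos: [0.4655, 0.2461, 0.08]
eef_rot: [3.141, 0.001, -3.046]
contact_force: [0.6, -0.1, -2.4]
width: 0.0435
finger_force: 29.9
```

Run:
```python
from m import *
s=r.get_state();print(s['eef_pos'],s['width'],s['finger_force'],s['contact_force'])
v=shot('wrist')[0];w=shot('side')
c=np.zeros((480,800,3),np.uint8);c[:360,:480]=cv2.resize(v,(480,360));c[:400,485:785]=cv2.resize(w[0][130:220,300:367],(300,400),interpolation=2)
cv2.imwrite('pics/w7.png',c[:,:,::-1])
```

```text
[0.4654794  0.24611895 0.08001437] 0.04347685382047862 29.947307109832764 [ 0.6200246  -0.11509888 -2.40683416]
```

View pics/w7.png

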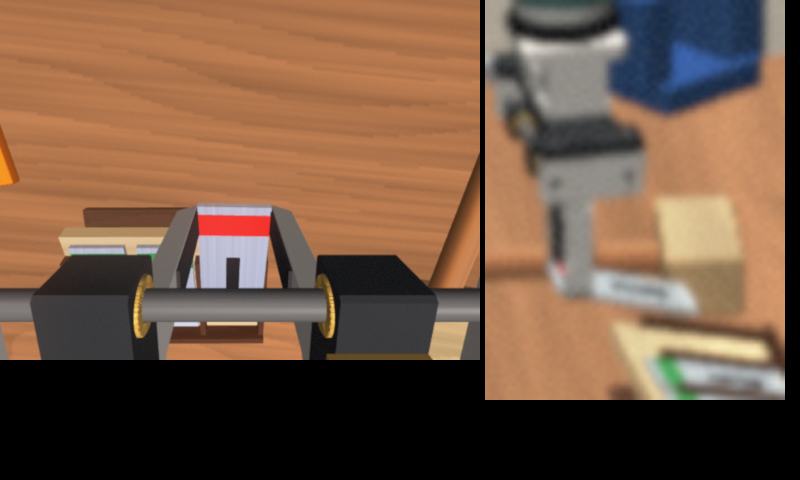

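The iron is held firmly (43.5 mm, 29.9 N), band up, with its tail drooping slightly to about 20°; its pocket is empty. I raise it and carry it across to the blue-grey stone. My ten pictures are now used, so I measure numerically from here.

>>> {"api": "carry_out", "payload": {
  "targets": [0,0,-0.01,0,0.03,0,0,-0.025,0,0.03,0,0,-0.045,0,0.03,0,0,-0.06,0,0.03,0.001,-0.01,-0.065,0,0.03,0.0025,-0.03,-0.065,0,0.03,0.005,-0.06,-0.065,0,0.03,0.0075,-0.09,-0.065,0,0.03]
}}

```text
t: 20.98
eef_pos: [0.4651, 0.1534, 0.1435]
eef_rot: [-3.141, -0.002, -3.046]
contact_force: [0.6, 0.0, -1.3]
width: 0.0433
finger_force: 29.9
```

>>> {"api": "carry_out", "payload": {
  "targets": [0.0025,-0.03,0,0,0.03,0.005,-0.06,0,0,0.03,0.0075,-0.09,0,0,0.03,0.01,-0.12,0,0,0.03,0.0125,-0.15,0,0,0.03,0.015,-0.18,0,0,0.03,0.0175,-0.21,0,0,0.03,0.02,-0.24,0,0,0.03]
}}

```text
t: 21.98
eef_pos: [0.4675, -0.0871, 0.1435]
eef_rot: [3.141, -0.002, -3.047]
contact_force: [-0.1, 0.0, -1.1]
width: 0.0432
finger_force: 29.9
```

>>> {"api": "carry_out", "payload": {
  "targets": [0.0025,-0.03,0,0,0.03,0.005,-0.06,0,0,0.03,0.0075,-0.09,0,0,0.03,0.01,-0.12,0,-0.4,0.03,0.012,-0.145,0,-0.8,0.03,0.0133,-0.16,0,-1.2,0.03,0.0137,-0.1657,0,-1.4,0.03,0.0137,-0.1657,0,-1.4,0.03]
}}

```text
t: 22.98
eef_pos: [0.471, -0.2512, 0.1441]
eef_rot: [3.141, -0.0, -3.022]
contact_force: [-0.0, -0.3, -1.0]
width: 0.0431
finger_force: 29.9
```

```bash
cat > st.py <<'E'
from m import *
s=r.get_state();print(s['eef_pos'],s['eef_rot'],s['width'],s['finger_force'],s['contact_force'])
v=shot('wrist')
for c in blobs(v[0],(94,50,50),(112,160,220),400)[:4]:
    q=cv2.minAreaRect(c);b=cv2.boundingRect(c);print(b,cv2.contourArea(c))
    a=cv2.approxPolyDP(c,6,True)[:,0];print([(p.tolist(),cast(p.astype(float),v,.037).round(4)[:2].tolist()) for p in a])
for c in blobs(v[0],(0,150,80),(6,255,255),300)[:1]: print('red',cv2.minAreaRect(c))
E
python3 st.py
```

```text
[ 0.47095212 -0.25120544  0.1441073 ] [ 3.14066512e+00 -4.10922856e-04 -3.02171520e+00] 0.043050995894142394 29.947082698345184 [-0.03097595 -0.28360281 -0.97810807]
(264, 143, 91, 128) 10317.5
[([266, 144], [0.4125, -0.2918]), ([269, 268], [0.5091, -0.2806]), ([351, 269], [0.5021, -0.2151]), ([353, 170], [0.4237, -0.225]), ([329, 144], [0.4069, -0.2455])]
red ((311.4206848144531, 300.5769348144531), (97.1912612915039, 26.19992446899414), 0.8951737284660339)
```

The wrist view agrees with the top camera: stone yaw about 7°, centre line within 1 mm of the tool. I lower it, quickly at first and then slowly once the tail nears the stone.

>>> {"api": "carry_out", "payload": {
  "targets": [0,0,0.015,0,0.03,0,0,0.035,0,0.03,0,0,0.055,0,0.03,0,0,0.075,0,0.03,0,0,0.087,0,0.03,0,0,0.093,0,0.03,0,0,0.096,0,0.03,0,0,0.096,0,0.03]
}}

```text
t: 24.02
eef_pos: [0.4717, -0.2516, 0.0486]
eef_rot: [-3.141, 0.001, -3.021]
contact_force: [-1.0, 0.2, -0.6]
width: 0.043
finger_force: 29.9
```

>>> {"api": "carry_out", "payload": {
  "targets": [0,0,0.003,0,0.03,0,0,0.006,0,0.03,0,0,0.009,0,0.03,0,0,0.012,0,0.03]
}}

```text
t: 24.52
eef_pos: [0.4714, -0.2514, 0.0361]
eef_rot: [3.142, 0.0, -3.021]
contact_force: [-0.2, -0.4, -0.6]
width: 0.0433
finger_force: 29.9
```

>>> {"api": "carry_out", "payload": {
  "targets": [0,0,0.002,0,0.03,0,0,0.004,0,0.03,0,0,0.006,0,0.03,0,0,0.008,0,0.03]
}}

```text
t: 25.02
eef_pos: [0.4714, -0.2515, 0.0284]
eef_rot: [-3.142, 0.0, -3.021]
contact_force: [-1.1, -0.4, 0.1]
width: 0.0433
finger_force: 29.9
```

>>> {"api": "carry_out", "payload": {
  "targets": [0,0,0.002,0,0.03,0,0,0.004,0,0.03,0,0,0.006,0,0.03]
}}

```text
t: 25.4
eef_pos: [0.4716, -0.2518, 0.0225]
eef_rot: [-3.141, 0.001, -3.021]
contact_force: [-1.4, -1.2, 0.9]
width: 0.0431
finger_force: 30.0
```

>>> {"api": "carry_out", "payload": {
  "targets": [0,0,0.0015,0,0.03,0,0,0.003,0,0.03,0,0,0.0045,0,0.03,0,0,0.006,0,0.03]
}}

```text
t: 25.9
eef_pos: [0.4714, -0.2514, 0.0163]
eef_rot: [3.142, 0.0, -3.021]
contact_force: [-1.9, -0.4, 0.2]
width: 0.0433
finger_force: 30.0
```

>>> {"api": "carry_out", "payload": {
  "targets": [0,0,0.001,0,0.03,0,0,0.002,0,0.03,0,0,0.003,0,0.03]
}}

```text
t: 26.28
eef_pos: [0.4713, -0.2513, 0.0133]
eef_rot: [3.141, -0.0, -3.021]
contact_force: [-2.5, -0.5, 2.0]
width: 0.0433
finger_force: 30.0
```

>>> {"api": "carry_out", "payload": {
  "targets": [0,0,0.0007,0,0.03,0,0,0.0014,0,0.03,0,0,0.0014,0,0.03]
}}

```text
t: 26.65
eef_pos: [0.4714, -0.2514, 0.0119]
eef_rot: [3.141, -0.0, -3.021]
contact_force: [-1.1, -0.5, 1.0]
width: 0.043
finger_force: 30.0
```

>>> {"api": "carry_out", "payload": {
  "targets": [0,0,0.0006,0,0.03,0,0,0.0008,0,0.03]
}}

```text
t: 26.9
eef_pos: [0.4714, -0.2514, 0.0111]
eef_rot: [3.141, 0.0, -3.021]
contact_force: [-1.1, -0.9, 2.2]
width: 0.0434
finger_force: 30.0
```

>>> {"api": "carry_out", "payload": {
  "targets": [0,0,0.0006,0,0.03,0,0,0.0006,0,0.03]
}}

```text
t: 27.15
eef_pos: [0.4714, -0.2514, 0.0105]
eef_rot: [3.141, 0.0, -3.021]
contact_force: [-1.7, -0.6, 1.4]
width: 0.0435
finger_force: 30.0
```

>>> {"api": "carry_out", "payload": {
  "targets": [0,0,0.0006,0,0.03,0,0,0.0006,0,0.03]
}}

```text
t: 27.4
eef_pos: [0.4714, -0.2514, 0.0099]
eef_rot: [3.142, 0.0, -3.021]
contact_force: [-1.7, -0.7, 2.3]
width: 0.0429
finger_force: 30.0
```

>>> {"api": "carry_out", "payload": {
  "targets": [0,0,0.0006,0,0.03,0,0,0.0006,0,0.03]
}}

```text
t: 27.65
eef_pos: [0.4714, -0.2514, 0.0093]
eef_rot: [3.142, 0.0, -3.021]
contact_force: [-1.9, -0.7, 1.3]
width: 0.043
finger_force: 30.0
```

>>> {"api": "carry_out", "payload": {
  "targets": [0,0,0.0006,0,0.03,0,0,0.0006,0,0.03]
}}

```text
t: 27.9
eef_pos: [0.4714, -0.2514, 0.0087]
eef_rot: [3.142, 0.0, -3.021]
contact_force: [-1.8, -1.3, 1.4]
width: 0.0431
finger_force: 30.0
```

>>> {"api": "carry_out", "payload": {
  "targets": [0,0,0.0006,0,0.03,0,0,0.0006,0,0.03]
}}

```text
t: 28.15
eef_pos: [0.4714, -0.2515, 0.0083]
eef_rot: [-3.142, 0.0, -3.021]
contact_force: [-1.9, -0.9, 3.1]
width: 0.0431
finger_force: 30.9
```

>>> {"api": "carry_out", "payload": {
  "targets": [0,0,0.0005,0,0.03,0,0,0.0005,0,0.03]
}}

```text
t: 28.4
eef_pos: [0.4714, -0.2514, 0.0083]
eef_rot: [-3.141, 0.0, -3.021]
contact_force: [-2.4, 0.1, 7.2]
width: 0.0431
finger_force: 32.7
```

Firm contact (7 N) at TCP z of 0.0083, matching the stone top. I ease off 1 mm, open slowly, then rise.

>>> {"api": "carry_out", "payload": {
  "targets": [0,0,-0.0008,0,0.03,0,0,-0.001,0,0.043,0,0,-0.001,0,0.046,0,0,-0.001,0,0.05,0,0,-0.001,0,0.056,0,0,-0.001,0,0.056]
}}

```text
t: 29.15
eef_pos: [0.4714, -0.2514, 0.0086]
eef_rot: [3.141, 0.0, -3.021]
contact_force: [-0.5, -0.3, -1.0]
width: 0.0561
finger_force: 0.0
```

>>> {"api": "carry_out", "payload": {
  "targets": [0,0,-0.004,0,0.06,0,0,-0.01,0,0.065,0,0,-0.025,0,0.07,0,0,-0.05,0,0.08,0,0,-0.08,0,0.09,0,0,-0.11,0,0.09,0,0,-0.13,0,0.09,0,0,-0.13,0,0.09]
}}

```text
t: 30.15
eef_pos: [0.4727, -0.2523, 0.1412]
eef_rot: [-3.138, 0.004, -3.021]
contact_force: [0.2, -0.3, -0.4]
width: 0.0897
finger_force: 0.0
```

```bash
cat > fin.py <<'E'
from h import *
s=r.get_state();print(s['t'],s['eef_pos'],s['contact_force'],s['width'])
for n in('top','wrist'):
    v=shot(n)
    for nm,lo,hi in(('red',(0,150,80),(6,255,255)),('green',(50,100,50),(80,255,255)),('stone',(94,50,50),(112,160,220)),('steel',(105,8,140),(130,49,240))):
        for c in blobs(v[0],lo,hi,25)[:2]:
            q=cv2.minAreaRect(c);z=.062 if nm=='green' else .037 if nm=='stone' else .041
            print(n,nm,np.round(q[0]),[cast(np.array(p,float),v,z).round(4)[:2].tolist() for p in cv2.boxPoints(q)],cast(np.array(q[0]),v,z).round(4)[:2])
E
python3 fin.py
```

```text
30.15 [ 0.47268054 -0.25228605  0.14117647] [ 0.23217056 -0.32783379 -0.43883461] 0.08971143976494211
top green [230. 214.] [[0.5316, 0.2157], [0.5356, 0.1733], [0.5231, 0.1719], [0.5192, 0.2143]] [0.5274 0.1938]
top green [251. 212.] [[0.5372, 0.1615], [0.5406, 0.1213], [0.5279, 0.1201], [0.5245, 0.1603]] [0.5326 0.1408]
top stone [402. 198.] [[0.6007, -0.2007], [0.6097, -0.2725], [0.5414, -0.2784], [0.5326, -0.2072]] [ 0.571  -0.2397]
top stone [420. 252.] [[0.4493, -0.2683], [0.4521, -0.2893], [0.4139, -0.2931], [0.4112, -0.2722]] [ 0.4316 -0.2807]
top steel [229. 197.] [[0.609, 0.2196], [0.6087, 0.1791], [0.5417, 0.1784], [0.5421, 0.2186]] [0.5753 0.1989]
top steel [250. 195.] [[0.6121, 0.1689], [0.615, 0.1274], [0.5481, 0.1221], [0.5452, 0.1633]] [0.58   0.1454]
wrist red [313. 228.] [[0.4806, -0.2709], [0.4665, -0.2723], [0.4614, -0.2303], [0.4754, -0.2283]] [ 0.471  -0.2505]
wrist stone [310. 260.] [[0.4119, -0.293], [0.4039, -0.227], [0.5989, -0.1978], [0.6084, -0.275]] [ 0.498  -0.2491]
wrist steel [312. 284.] [[0.5595, -0.2656], [0.4808, -0.2724], [0.4761, -0.2274], [0.5545, -0.2177]] [ 0.5165 -0.2459]
wrist steel [312. 213.] [[0.4591, -0.2746], [0.4537, -0.2306], [0.4598, -0.2297], [0.4652, -0.274]] [ 0.4594 -0.2522]
```

The iron lies flat, centred within about 2 mm and parallel to the stone (7° both). The green irons are unmoved, and the gripper is clear. I hand in.

>>> {"api": "carry_out", "payload": {
  "targets": [0,0,0,0,0.09,0,0,0,0,0.09]
}}

```text
t: 30.5
eef_pos: [0.4709, -0.2511, 0.1377]
eef_rot: [3.14, -0.001, -3.021]
contact_force: [-0.4, 0.0, -0.1]
width: 0.0898
finger_force: 0.0
```

```bash
python3 -c "
from station import r
print(r.sign_off())"
```

```text
the job is handed in; nothing more can be done
None
```

I slid the red-banded iron out to jut about 38 mm over the lip, picked it up by that end, laid it band up, flat and lengthways in the middle of the blue-grey stone, and handed the job in at 30.5 s; the green irons measured unmoved, and the arm's path stayed clear of the hand plane and mallet, which I did not re-measure.

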